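Square up the loose column of a dish photo stand and hold it

TASK

The column of the dish photo stand is loose in its shoe and leans. Pick up the square, stand it on the stand's base plate with its heel towards the column, and press it into the corner until its foot lies flat on the plate and its upright edge is flush against the middle of the column's front face, so that the column stands upright. Finish while still gripping the square and holding it pressed both down on the plate and against the column, for the column leans again if let go; do not prop the column with the arm itself, do not push it over backwards, and leave the other things on the bench alone.

Things in the scene. Friction and masses are not known exactly. Their poses are not given: they have to be found in the camera images.
- base: Fixed grey base plate of the photo stand, 200 (its x) x 300 (its y) x 18 mm thick, flat on the bench. Origin at the centre of its underside; z up. Free of obstacles on the column's +y side: from its y = -70 mm (the column's front face) to y = +150 mm.
- shoe: Fixed dark clamp shoe on the plate, 64 mm wide (x), 24 mm high, holding the column's foot. Origin: middle of the corner line between plate top (18 mm above the bench) and shoe front face. That face is its plane y = 0 and looks along +y; axes parallel to the plate's, z up. Shoe and column lie at y < 0 (knob behind, to -80 mm): the square comes from +y and is pushed along -y.
- column (a joint): Lean of the loose column, rad: 0 upright, positive towards the shoe's +y (where the square goes); starts 0.10 to 0.19, range -0.12 to 0.25. Hinged on the corner line (shoe's x axis). 40 x 40 mm, 288 mm tall above the plate; upright, its front face is flush with the shoe's. A spring with friction leans it again: upright, it presses the top of the square's edge with about 1 to 4 N.
- column_face (a point): Point in the middle of the column's front face, 130 mm up the column from the plate's top; moves with the column.
- square_grip (a point): Grip point on the loose square, an L that stands on the bench: aluminium stock 24 (x) x 140 (y) x 46 mm high, steel blade 8 (x) x 24 mm (y) rising from its heel end to 160 mm above the foot. Point: mid-width, 23 mm above the foot, heel face at y = -90 mm, tail at +50, blade y = -90 to -66; z up. Heel face (stock end and blade edge in one plane) looks to -y. 0.35 to 0.6 kg, heel heavier.
- square_heel (a point): The square's lower outer corner: middle of the bottom edge of the heel face. Seated in the corner it coincides with the shoe's origin, and the square's axes are parallel to the shoe's. Axes as square_grip.
- square: The loose square as a whole; origin on its underside, 23 mm below square_grip, same axes.
- dish_stack: Bystander: stack of five closed culture dishes, 90 mm across, 75 mm high; origin under its centre.
- spray_bottle: Bystander: white trigger spray bottle, 80 mm across, about 205 mm high; origin under its centre.
- beaker: Bystander: open white plastic beaker, 72 mm across, 85 mm high; origin under its centre.
Things that resemble listed ones, but are neither listed nor needed, are in the scene too. Of the things like the square, leave any that is green or turquoise; of the rest the larger one is meant.

How it is judged:
On the way, in this order (a step that is already met when the one before it is completed fails the run):
1. the gripped square is lifted clear of the bench (height (world z) of square_heel above 0.025 m and contact force between the fingers and square above 2 N and value of joint column above 0.05 rad), for 0.2 s.
2. the square is pressed into the corner and the column is upright (contact force between square and base above 0.5 N and contact force between square and column above 0.4 N and value of joint column below 0.025 rad), for 0.1 s.
At the end, for the whole second after the job is handed in: Square still gripped (over 2 N), foot pressing the plate (0.5 N) and edge the column (0.4 N); heel within 3 mm of the corner line, 14 mm of mid-face; square within 0.025 rad of vertical, 0.06 of square-on; column within 0.025 rad of upright; robot touches neither column nor shoe; still (all of step 2 and contact force between the fingers and square above 2 N and value of joint column above -0.025 rad and y of square_heel in the frame of shoe between -0.003 and 0.003 m and x of square_heel in the frame of shoe between -0.014 and 0.014 m and z of square_heel in the frame of shoe below 0.003 m and angle between square's own z axis and vertical below 0.025 rad and angle between the y axis of square and the y axis of shoe, either way round below 0.06 rad and contact force between each of the arm, the fingers and shoe below 0.3 N and linear speed of square below 0.02 m/s); the arm keeps its last pose, push and grip.
It fails at once if the column is pushed over backwards, more than 0.06 rad past upright (value of joint column below -0.06 rad).
It fails at once if the arm or fingers push the column or shoe themselves (contact force between any of the arm, the fingers and shoe above 5 N).
It fails at once if the dish stack, spray bottle or beaker is moved by more than 30 mm or tipped (distance of any of dish_stack, spray_bottle, beaker from where it was at the start of the episode above 0.03 m or angle between any of dish_stack, spray_bottle, beaker's own z axis and vertical above 0.35 rad).
It also fails if it takes over 38 s, if anything falls off the work surface, if the arm or the gripper's body presses on something with over 40 N, if the wrist force passes 120 N, or if a joint passes its speed limit or range.

ROBOT

A 7-joint arm with a two-finger parallel gripper is mounted at the origin on the work surface. World frame = base frame: x ahead of the robot, y to its left, z up, the work surface at z = 0. Lengths are in m, angles in rad, forces in N, time in s.
With the tool pointing down it reaches from about 0.4 to 0.9 m from the base axis. Payload 5.5 kg.
Tool frame: the origin (TCP) lies between the finger pads; the fingertips stand 17 mm ahead of it and the grasp point (between the pads) lies 2 mm behind it; z points along the fingers, y is the line along which they close (so a half turn about z gives the same grasp; the last joint's range is limited). The gripper opens to 92 mm and grips with 3 to 60 N. Pads are 19 mm wide; open, the fingers measure 130 mm over their backs; the gripper's body (75 mm by 190 mm) begins 47 mm behind the grasp point.
Start: joints at [1.587, 0.501, -0.427, 1.55, 0.221, 1.138, -0.21], TCP at [0.159, -0.63, 0.244] pointing down, gripper open.
Joint ranges: [-2.88, 2.88], [-0.31, 2.03], [-1.54, 1.56], [0.2, 2.42], [-1.41, 4.55], [0.19, 2.02], [-2.57, 2.57]. Speed limits (rad/s): [2.57, 2.57, 3.14, 3.14, 3.14, 3.14, 3.14].

INTERFACE

Orientations are given as a unit quaternion [w, x, y, z].
In Python, from station import env gives the robot as it stands.
- The arm moves only by the tool step_arm, never from a script. Its argument "motion" is a list of rows, each a list of 4 numbers: the shift along the tool's x, y, z as a fraction of full scale, then the turn about the tool's z as a fraction of full scale. In form: [[x, y, z, yaw], ...]. A call has 1 to 8 rows; each row is the pose to reach, as a shift and turn from the pose commanded when the call began, along the tool's axes at that moment, turning the shorter way round; what a row does not reach only later rows make up. Full scale, the value 1, is 0.1 m for a shift and 2 pi rad for a turn. A row lasts 1/8 s, in which the tool goes at most 62.5 mm and 10.7 degrees, less where a joint would pass 70% of its speed; a pose out of reach is approached as far as the arm can. A call with a number of a shift or a turn outside -1 to 1 is refused whole. A call with a gripper value outside its range is refused whole. "jaw" is the opening, from -1 (shut) to 1 (fully open), set as the call begins (left out, the last holds). The fingers move at their own pace and stop on an object; "grip_force" is the grip in N (left out, the last holds). Time passes only in rows, so rows that repeat a pose let the fingers close. It gives the time, the measured TCP pose, the force, the opening and the grip force at its end, in the units of the state.
- env.state(): the state, without advancing time (a new reading comes with each control period).
- env.snapshot(name): name is "side" or "top" or "wrist"; returns the picture (400x640x3 uint8, blue, green, red); there is no depth.
- env.camera_model(name): a dict with "vertical_fov" (degrees; the focal length in pixels is half the picture's height over the tangent of half this angle, whatever the lens; pixels are square), "cx", "cy" (the principal point, pixels), "pose" (4x4, takes a point from camera to world coordinates); the wrist camera has in their place "tool_from_camera" (4x4, takes a point from camera to tool coordinates, whose origin is the TCP and whose axes are the flange's). Camera axes: x right, y up, looking along -z (the intrinsics and any distortion apply to the point x, -y, -z); pixel columns grow to the right and rows downward; lengths in m; the calibration is good to about 2 mm. A picture is of the moment at which its call begins: read the wrist's pose just before it. camera_model takes no time and is no camera call.
- env.hand_in(): hands the job in; it is judged then, once.
The state is a dict: "clock": time; "joints": joint angles; "qd": joint speeds; "joint_torque": joint torques, N m; "eef_pos": TCP position; "tool_rot": TCP orientation; "wrist_force": force on the tool from outside, world axes, zero at the start; "wrist_torque": the same for the moment, N m; "grip_width": finger opening in m; "grip_force": force on a finger pad.
Only numpy, scipy, OpenCV 4.12 (cv2) and the standard library are available. Lean on these libraries where they do the work, as an engineer would, in place of code of your own. Each camera call takes 0.05 s, during which the arm holds its last target. There are 200 camera calls.

## Working session

There is one attempt and no reset: what is moved stays moved. The work goes in short steps, Python scripts to look and compute and a tool call to move; the robot and the scene stay as the last step left them, time stands still between calls to the robot, and variables do not carry over. Pictures are saved under pics/ and viewed, at most 13 in all, crops included, and the job is handed in when it is done.

Besides the shell and the picture viewer there is one more tool, called after "Call:" by a JSON object that holds its "api" and its "payload", one argument or row to a line. step_arm: Moves the arm, as the interface text tells. Shift numbers are shares of 0.1 m and turn numbers shares of 2 pi rad, none past 1 either way. Its arguments: {"type":"object","properties":{"motion":{"type":"array","items":{"type":"array","items":{"type":"number"}}},"jaw":{"type":"number"},"grip_force":{"type":"number"}},"required":["motion"]}

```bash
mkdir -p pics; ls
python3 - <<'E'
from station import env
import cv2,numpy as np
s=env.state();print(s['clock'],s['eef_pos'],s['tool_rot'],s['grip_width'])
for n in ['side','top']:
    c=env.camera_model(n);print(n,{k:(np.round(v,4).tolist() if k=='pose' else v) for k,v in c.items()})
    cv2.imwrite(f'pics/{n}0.png',env.snapshot(n))
c=env.camera_model('wrist');print(c)
E
```

```text
pics
0.0 [ 0.15857841 -0.62965675  0.24266247] [-9.96211401e-04  9.92394429e-01  1.23094661e-01 -9.38018325e-05] 0.09161623511198194
side {'vertical_fov': 57.92470268701054, 'cx': 321.13866162185866, 'cy': 194.48554505143528, 'pose': [[-0.8777, 0.3165, -0.3597, 0.1621], [-0.4791, -0.594, 0.6463, 0.6731], [-0.0091, 0.7396, 0.673, 0.8666], [0.0, 0.0, 0.0, 1.0]]}
top {'vertical_fov': 50.521427681110296, 'cx': 314.57304029406123, 'cy': 198.813524022885, 'pose': [[-0.0005, 0.9839, -0.1787, 0.3318], [-0.9997, -0.0046, -0.023, -0.0482], [-0.0234, 0.1786, 0.9836, 1.3808], [0.0, 0.0, 0.0, 1.0]]}
{'vertical_fov': 68.80299448593647, 'cx': 317.4719157726114, 'cy': 202.9583252056053, 'tool_from_camera': array([[ 1.02028898e-03,  9.53147514e-01,  3.02504174e-01,
         8.17876175e-02],
       [ 9.99997850e-01, -4.26394917e-04, -2.02929277e-03,
        -8.15940811e-05],
       [-1.80522912e-03,  3.02505594e-01, -9.53145900e-01,
        -1.41072490e-01],
       [ 0.00000000e+00,  0.00000000e+00,  0.00000000e+00,
         1.00000000e+00]])}
```

View pics/side0.png

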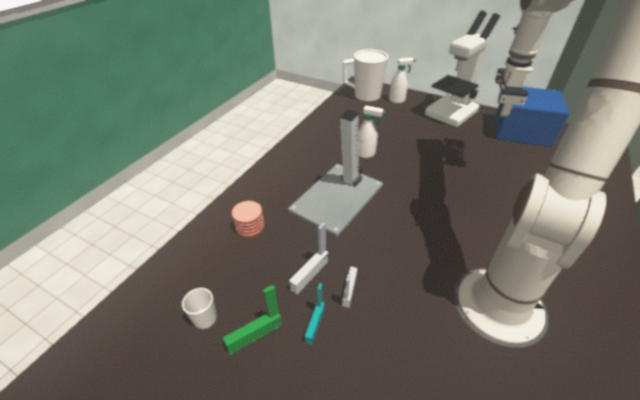

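View pics/top0.png

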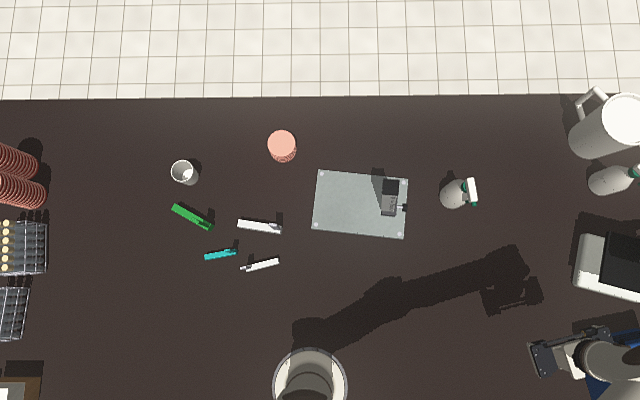

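Candidates in the top view are green (191,216), turquoise (220,254), large grey/white (259,226) and small white (260,264). I exclude green and turquoise, and of the two white ones the larger is at (259,226).

```bash
cat > h.py <<'E'
import numpy as np,cv2
from station import env
from scipy.spatial.transform import Rotation as R
def tool():
    s=env.state();q=s['tool_rot'];T=np.eye(4)
    T[:3,:3]=R.from_quat([q[1],q[2],q[3],q[0]]).as_matrix();T[:3,3]=s['eef_pos'];return T
def pose(n):
    c=env.camera_model(n)
    return c,(c['pose'] if 'pose' in c else tool()@c['tool_from_camera'])
def ray(n,u,v,z,cp=None):
    c,P=cp or pose(n);f=200/np.tan(np.radians(c['vertical_fov']/2))
    d=P[:3,:3]@np.array([(u-c['cx'])/f,-(v-c['cy'])/f,-1]);o=P[:3,3]
    return o+d*(z-o[2])/d[2]
def proj(n,p,cp=None):
    c,P=cp or pose(n);f=200/np.tan(np.radians(c['vertical_fov']/2))
    q=np.linalg.inv(P)@np.append(p,1);return np.array([c['cx']-f*q[0]/q[2],c['cy']+f*q[1]/q[2]])
E
python3 - <<'E'
from h import *
im=cv2.imread('pics/top0.png');hsv=cv2.cvtColor(im,cv2.COLOR_BGR2HSV)
m=((hsv[...,2]>110)&(hsv[...,1]<60)).astype(np.uint8)
m[:110]=0
for c in cv2.findContours(m,0,2)[0]:
    if cv2.contourArea(c)>60:
        b=cv2.minAreaRect(c)
        if b[0][0]<420 and b[0][1]<300: print(np.round(b[0]),np.round(b[1]),b[2],[np.round(ray('top',*p,.018 if b[1][0]>50 and b[1][1]>50 else .046)[:2],3).tolist() for p in cv2.boxPoints(b)])
for n,p in dict(dish=(282,142),beaker=(184,171),bottle=(452,195),colr=(390,187)).items(): print(n,ray('top',*p,.05).round(3))
print(tool().round(3))
cv2.imwrite('pics/c1.png',np.hstack([cv2.resize(im[195:275,205:305],(400,320),interpolation=2),cv2.resize(im[160:245,305:411],(400,320),interpolation=2)]))
E
```

```text
[259. 265.] [ 7. 39.] 75.96376037597656 [[0.36, 0.218], [0.389, 0.1], [0.369, 0.095], [0.34, 0.212]]
[ 14. 252.] [55. 39.] 74.64986419677734 [[0.476, 1.035], [0.51, 0.915], [0.341, 0.847], [0.309, 0.965]]
[259. 226.] [44. 10.] 8.746162414550781 [[0.485, 0.231], [0.515, 0.228], [0.493, 0.088], [0.463, 0.093]]
[360. 204.] [93. 61.] 6.088528156280518 [[0.48, -0.004], [0.681, -0.025], [0.646, -0.327], [0.448, -0.299]]
[183. 172.] [24. 26.] 90.0 [[0.706, 0.458], [0.705, 0.372], [0.625, 0.368], [0.625, 0.453]]
dish [0.763 0.09  0.05 ]
beaker [0.668 0.408 0.05 ]
bottle [ 0.584 -0.453  0.05 ]
colr [ 0.611 -0.258  0.05 ]
[[ 0.97   0.244 -0.     0.159]
 [ 0.244 -0.97   0.002 -0.63 ]
 [ 0.    -0.002 -1.     0.243]
 [ 0.     0.     0.     1.   ]]
```

View pics/c1.png

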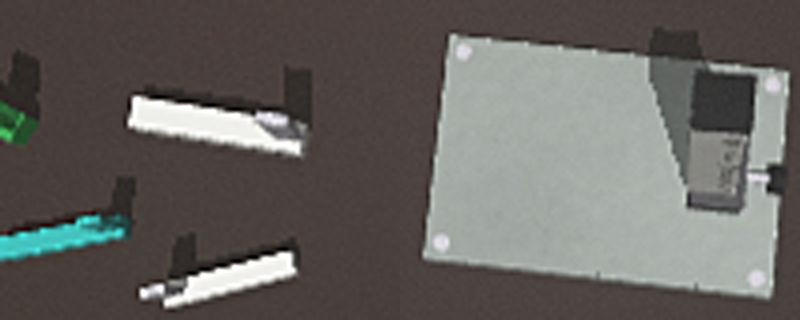

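The close crop shows the large white L at (259,226) with its blade at the right (heel) end, facing the stand. The stand has its column at the plate's right end and free plate on the left (+y). I'll go with this square and keep the wrist camera on the side away from the column.

Call:
{"api": "step_arm", "payload": {
  "motion": [
    [1,-0.7,0,-0.187],
    [1,-0.7,0,-0.187],
    [1,-0.7,0,-0.187],
    [1,-0.7,0,-0.187],
    [1,-0.7,0,-0.187],
    [1,-0.7,0,-0.187],
    [1,-0.7,0,-0.187]
  ],
  "jaw": 1
}}

```text
clock: 0.98
eef_pos: [0.2384, -0.5377, 0.2432]
tool_rot: [-0.0, 0.757, 0.654, 0.0]
wrist_force: [0.9, -0.1, -0.6]
grip_width: 0.0916
grip_force: 0.0
```

Call:
{"api": "step_arm", "payload": {
  "motion": [
    [0.5,0.15,0,0],
    [1,0.3,0,0]
  ]
}}

```text
clock: 1.23
eef_pos: [0.2833, -0.4424, 0.2432]
tool_rot: [-0.0, 0.758, 0.652, 0.001]
wrist_force: [0.7, 0.1, 0.5]
grip_width: 0.0918
grip_force: 0.0
```

Call:
{"api": "step_arm", "payload": {
  "motion": [
    [0.5,0.15,0,0],
    [1,0.3,0,0]
  ]
}}

```text
clock: 1.48
eef_pos: [0.3281, -0.3474, 0.2435]
tool_rot: [-0.0, 0.758, 0.652, -0.0]
wrist_force: [0.6, -0.1, -0.0]
grip_width: 0.0918
grip_force: 0.0
```

Call:
{"api": "step_arm", "payload": {
  "motion": [
    [0.5,0.15,0,0],
    [1,0.3,0,0]
  ]
}}

```text
clock: 1.72
eef_pos: [0.3725, -0.2531, 0.2437]
tool_rot: [0.0, 0.758, 0.652, -0.0]
wrist_force: [1.7, -1.2, -0.0]
grip_width: 0.0918
grip_force: 0.0
```

Call:
{"api": "step_arm", "payload": {
  "motion": [
    [0.5,0.15,0,0],
    [1,0.3,0,0]
  ]
}}

```text
clock: 1.98
eef_pos: [0.417, -0.1588, 0.2437]
tool_rot: [0.0, 0.758, 0.652, -0.0]
wrist_force: [0.7, -0.6, -0.7]
grip_width: 0.0917
grip_force: 0.0
```

Call:
{"api": "step_arm", "payload": {
  "motion": [
    [0.5,0,0,0],
    [1,0,0,0]
  ]
}}

```text
clock: 2.22
eef_pos: [0.4315, -0.0597, 0.2436]
tool_rot: [0.0, 0.758, 0.652, -0.0]
wrist_force: [0.0, 0.9, -0.9]
grip_width: 0.092
grip_force: 0.0
```

Call:
{"api": "step_arm", "payload": {
  "motion": [
    [0.5,0.1,0,0],
    [1,0.2,0,0],
    [1,0.2,0,0]
  ]
}}

```text
clock: 2.6
eef_pos: [0.4667, 0.0397, 0.2441]
tool_rot: [-0.001, 0.755, 0.656, 0.001]
wrist_force: [-1.2, -0.4, -0.2]
grip_width: 0.0919
grip_force: 0.0
```

Call:
{"api": "step_arm", "payload": {
  "motion": [
    [0.5,0,0,0],
    [1,0,0,0],
    [1,0,0,0]
  ]
}}

```text
clock: 2.98
eef_pos: [0.4804, 0.1374, 0.2439]
tool_rot: [-0.001, 0.756, 0.655, 0.001]
wrist_force: [-0.1, -1.7, -0.1]
grip_width: 0.092
grip_force: 0.0
```

Run:
```python
from h import *
T=tool();print(T.round(3));cp=pose('wrist');np.save('cp.npy',cp[1]);im=env.snapshot('wrist');cv2.imwrite('pics/w1.png',im)
hsv=cv2.cvtColor(im,cv2.COLOR_BGR2HSV)
m=((hsv[...,2]>110)&(hsv[...,1]<60)).astype(np.uint8)
for c in cv2.findContours(m,0,2)[0]:
    if cv2.contourArea(c)>300:
        b=cv2.minAreaRect(c); print(np.round(b[0]),np.round(b[1]),b[2],[(np.round(p).tolist(),np.round(ray('wrist',*p,.046,cp)[:2],3).tolist()) for p in cv2.boxPoints(b)])
```

```text
[[ 0.142  0.99   0.     0.48 ]
 [ 0.99  -0.142  0.002  0.137]
 [ 0.002 -0.    -1.     0.244]
 [ 0.     0.     0.     1.   ]]
[239. 389.] [321.  19.] -0.0 [([79.0, 399.0], [0.067, -0.151]), ([79.0, 380.0], [0.081, -0.114]), ([400.0, 380.0], [0.56, -0.183]), ([400.0, 399.0], [0.558, -0.221])]
[394. 323.] [ 28. 115.] 90.0 [([336.0, 309.0], [0.48, -0.043]), ([451.0, 309.0], [0.637, -0.065]), ([451.0, 337.0], [0.637, -0.113]), ([336.0, 337.0], [0.475, -0.09])]
[200. 326.] [38. 27.] 80.53767395019531 [([184.0, 309.0], [0.273, -0.014]), ([210.0, 305.0], [0.311, -0.012]), ([217.0, 342.0], [0.304, -0.075]), ([190.0, 347.0], [0.264, -0.078])]
[201. 298.] [19. 72.] 90.0 [([165.0, 289.0], [0.257, 0.021]), ([237.0, 289.0], [0.353, 0.007]), ([237.0, 308.0], [0.346, -0.022]), ([165.0, 308.0], [0.248, -0.008])]
[366. 275.] [14. 63.] 90.0 [([335.0, 268.0], [0.487, 0.02]), ([398.0, 268.0], [0.569, 0.009]), ([398.0, 282.0], [0.567, -0.012]), ([335.0, 282.0], [0.484, -0.001])]
[595. 278.] [94. 69.] 62.241458892822266 [([543.0, 252.0], [0.754, 0.005]), ([604.0, 220.0], [0.825, 0.04]), ([648.0, 303.0], [0
[... 402 characters left out ...]
.] [89. 90.] 26.56505012512207 [([-29.0, 293.0], [-0.004, 0.052]), ([11.0, 212.0], [0.102, 0.153]), ([91.0, 252.0], [0.179, 0.087]), ([51.0, 333.0], [0.075, -0.026])]
[571. 196.] [69. 88.] 29.357755661010742 [([519.0, 217.0], [0.721, 0.059]), ([562.0, 140.0], [0.764, 0.147]), ([623.0, 174.0], [0.839, 0.096]), ([580.0, 251.0], [0.801, 0.001])]
[214. 184.] [95. 56.] 63.75864791870117 [([167.0, 154.0], [0.313, 0.196]), ([218.0, 129.0], [0.377, 0.215]), ([260.0, 215.0], [0.404, 0.107]), ([210.0, 239.0], [0.334, 0.083])]
[322. 183.] [ 22. 166.] 1.9525090456008911 [([308.0, 266.0], [0.452, 0.029]), ([314.0, 99.0], [0.489, 0.231]), ([336.0, 100.0], [0.513, 0.226]), ([330.0, 266.0], [0.481, 0.024])]
```

View pics/w1.png

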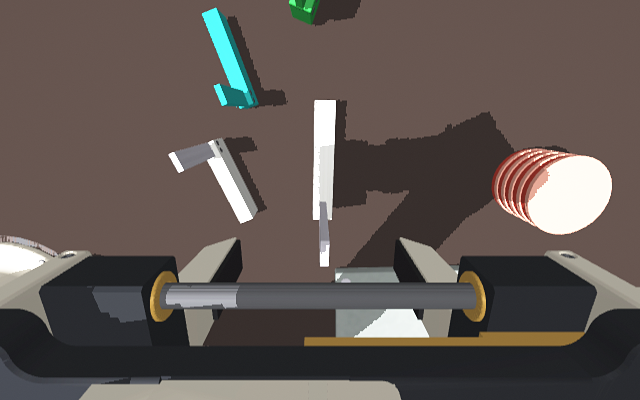

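Wrist view: the stock top of the square runs from the tail (314–336, 100) to the heel (~313–333, 219). The blade rises towards the viewer to about (324,265). The dish stack is well to the right, and the small white L is at (225,185).

Run:
```python
from h import *
im=cv2.imread('pics/w1.png');hsv=cv2.cvtColor(im,cv2.COLOR_BGR2HSV)
cp=(env.camera_model('wrist'),np.load('cp.npy'));T=tool()
m=((hsv[...,2]>95)&(hsv[...,1]<70))
L=[];Rr=[]
for v in range(105,200,5):
    u=np.where(m[v,300:350])[0]+300
    L.append(ray('wrist',u.min(),v,.046,cp));Rr.append(ray('wrist',u.max()+1,v,.046,cp))
L=np.array(L);Rr=np.array(Rr);mid=(L+Rr)/2
p=np.polyfit(mid[:,1],mid[:,0],1);print('width',np.linalg.norm(L-Rr,axis=1).round(3));a=np.arctan(p[0]);print('yaw of +y toward +x deg',np.degrees(a), [np.degrees(np.arctan(np.polyfit(q[:,1],q[:,0],1)[0])) for q in (L,Rr)])
t=ray('wrist',325,100,.046,cp);h=ray('wrist',323,219,.046,cp);bt=ray('wrist',324,265,.16,cp);print('tail',t,'heel',h,'blade top outer?',bt,np.linalg.norm(t-h))
d=np.array([np.sin(a),np.cos(a),0]);g=t-d*.05;g[0]=np.polyval(p,g[1]);print('grip from tail',g,'from heel',h+d*.09)
print('tool delta',(T[:3,:3].T@(g-T[:3,3])).round(4))
print('tool x yaw toward +x',np.degrees(np.arctan2(T[0,0],T[1,0])))
```

```text
width [0.055 0.055 0.056 0.056 0.056 0.056 0.057 0.04  0.04  0.04  0.039 0.04
 0.04  0.04  0.04  0.04  0.039 0.04  0.04 ]
yaw of +y toward +x deg 14.866717543894712 [np.float64(9.136539589615305), np.float64(20.383571031566163)]
tail [0.50146697 0.22805976 0.046     ] heel [0.4804651  0.09044175 0.046     ] blade top outer? [0.47932544 0.09113625 0.16      ] 0.13921133335715563
grip from tail [0.48971534 0.17973349 0.046     ] from heel [0.50355653 0.17742902 0.046     ]
tool delta [0.046  0.0028 0.1975]
tool x yaw toward +x 8.33061502817059
```

Call:
{"api": "step_arm", "payload": {
  "motion": [
    [0.44,0.08,0,0.002],
    [0.44,0.08,0.5,0.002],
    [0.44,0.08,1,0.002]
  ]
}}

```text
clock: 3.4
eef_pos: [0.4964, 0.1732, 0.1426]
tool_rot: [0.001, 0.763, 0.647, -0.0]
wrist_force: [0.6, -1.1, -0.0]
grip_width: 0.0921
grip_force: 0.0
```

Call:
{"api": "step_arm", "payload": {
  "motion": [
    [0,0,0.3,0],
    [0,0,0.6,0],
    [0,0,0.6,0]
  ]
}}

```text
clock: 3.78
eef_pos: [0.4939, 0.1724, 0.0816]
tool_rot: [-0.001, 0.763, 0.647, -0.003]
wrist_force: [-0.0, 0.5, -0.1]
grip_width: 0.0923
grip_force: 0.0
```

Run:
```python
from h import *
print(tool()[:3,3]);cv2.imwrite('pics/w2.png',env.snapshot('wrist'))
```

```text
[0.49393834 0.17243043 0.08160545]
```

View pics/w2.png

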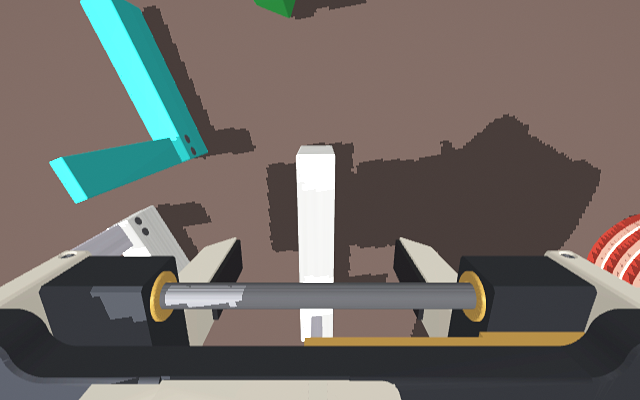

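The square sits at u 297–335, centred between the fingers (240 and 397), and nothing is under them. Descend and grip.

Call:
{"api": "step_arm", "payload": {
  "motion": [
    [0.06,0,0.2,0],
    [0.06,0,0.4,0],
    [0.06,0,0.53,0],
    [0.06,0,0.53,0]
  ]
}}

```text
clock: 4.32
eef_pos: [0.4954, 0.1814, 0.0294]
tool_rot: [-0.0, 0.762, 0.648, -0.001]
wrist_force: [-0.5, 0.7, -0.2]
grip_width: 0.092
grip_force: 0.0
```

Call:
{"api": "step_arm", "payload": {
  "motion": [
    [0,0,0,0],
    [0,0,0,0],
    [0,0,0,0],
    [0,0,0,0],
    [0,0,0,0]
  ],
  "jaw": -1,
  "grip_force": 55
}}

```text
clock: 4.95
eef_pos: [0.4966, 0.1817, 0.0309]
tool_rot: [0.0, 0.762, 0.648, 0.0]
wrist_force: [0.6, -0.0, 0.2]
grip_width: 0.0465
grip_force: 0.0
```

Call:
{"api": "step_arm", "payload": {
  "motion": [
    [0,0,0,0],
    [0,0,0,0],
    [0,0,0,0],
    [0,0,0,0],
    [0,0,0,0]
  ]
}}

```text
clock: 5.58
eef_pos: [0.4961, 0.1818, 0.0307]
tool_rot: [-0.0, 0.762, 0.648, -0.0]
wrist_force: [-2.6, -0.1, 1.2]
grip_width: 0.0235
grip_force: 54.9
```

Call:
{"api": "step_arm", "payload": {
  "motion": [
    [0,0,-0.15,0],
    [0,0,-0.35,0],
    [0,0,-0.6,0],
    [0,0,-0.6,0],
    [0,0,-0.6,0]
  ]
}}

```text
clock: 6.2
eef_pos: [0.4966, 0.1812, 0.0908]
tool_rot: [0.0, 0.762, 0.648, 0.0]
wrist_force: [0.6, 0.5, -3.5]
grip_width: 0.024
grip_force: 54.9
```

Run:
```python
from h import *
s=env.state();print({k:np.round(s[k],3) for k in('eef_pos','wrist_force','wrist_torque','grip_width','grip_force')})
cp=pose('wrist');np.save('cp2.npy',cp[1]);w=env.snapshot('wrist');cv2.imwrite('pics/w3.png',w)
a=env.snapshot('side');cv2.imwrite('pics/side1.png',a);t=env.snapshot('top');cv2.imwrite('pics/top1.png',t)
cv2.imwrite('pics/c2.png',np.hstack([cv2.resize(a[90:310,200:420],(400,400),interpolation=2),cv2.resize(t[150:250,225:325],(400,400),interpolation=2)]))
```

```text
{'eef_pos': array([0.497, 0.181, 0.091]), 'wrist_force': array([ 0.65 ,  0.477, -3.514]), 'wrist_torque': array([ 0.097, -0.116,  0.035]), 'grip_width': np.float64(0.024), 'grip_force': np.float64(54.921)}
```

View pics/c2.png

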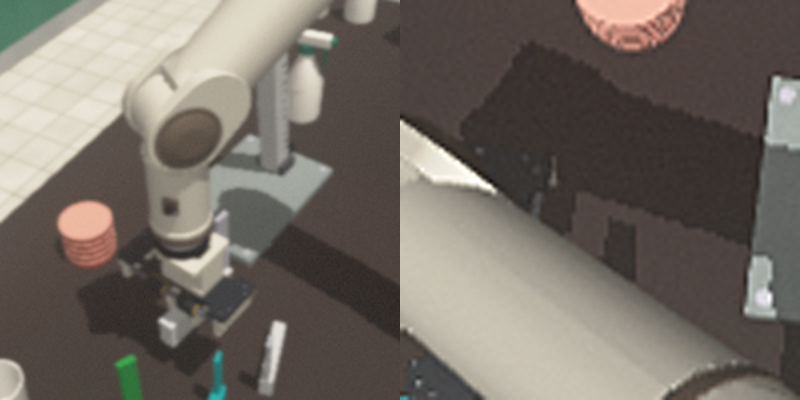

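The square is held and hangs level, and the column still leans freely. Next I measure the plate and the shoe in the first pictures.

Run:
```python
from h import *
t=cv2.imread('pics/top0.png');s=cv2.imread('pics/side0.png')
hsv=cv2.cvtColor(t,cv2.COLOR_BGR2HSV);m=((hsv[...,2]>110)&(hsv[...,1]<60)).astype(np.uint8);m[:110]=0
c=[c for c in cv2.findContours(m,0,2)[0] if cv2.contourArea(c)>3000 and 300<c[:,0,0].mean()<420][0]
q=cv2.approxPolyDP(cv2.convexHull(c),4,True)[:,0];W=[ray('top',*p,.018)[:2] for p in q]
for p,w in zip(q,W):print(p,w.round(4))
cv2.imwrite('pics/c3.png',np.hstack([cv2.resize(t[165:245,365:415],(375,600),interpolation=cv2.INTER_CUBIC),cv2.resize(s[105:205,325:395],(420,600),interpolation=cv2.INTER_CUBIC)]))
```

```text
[318 169] [ 0.6796 -0.0278]
[407 179] [ 0.644  -0.3197]
[403 238] [ 0.4506 -0.2993]
[311 228] [ 0.4836 -0.0048]
```

View pics/c3.png

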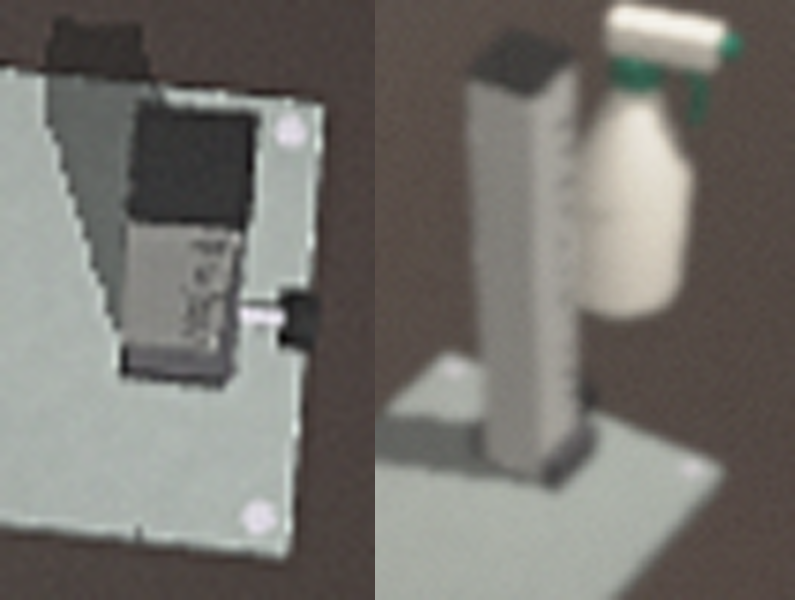

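Run:
```python
from h import *
W=np.array([[.6796,-.0278],[.644,-.3197],[.4506,-.2993],[.4836,-.0048]])
yv=(W[0]-W[1])+(W[3]-W[2]);print('yaw y',np.degrees(np.arctan2(yv[0],yv[1])));xv=(W[0]-W[3])+(W[1]-W[2]);print('yaw x',np.degrees(np.arctan2(-xv[1],xv[0])))
a=np.radians(6.5);ey=np.array([np.sin(a),np.cos(a)]);ex=np.array([np.cos(a),-np.sin(a)]);c=W.mean(0)
print('c',c,'corner line pt at plate x=0',c-.07*ey)
def loc(p):return ((p[:2]-c)@ex).round(4),((p[:2]-c)@ey).round(4)
for n,u,v,z in [('top',381,215.1,.018),('top',395.7,216.6,.018),('top',381.3,211,.042),('side',355.3,186.7,.018),('side',353.8,186.7,.018),('top',403.5,207.5,.03),('top',382.3,194.2,.3),('top',397,195.5,.3)]:
    print(n,u,v,'plate xy',loc(ray(n,u,v,z)))
# plate by side corners
for u,v in [(445,486),]: pass
```

```text
yaw y 6.67241823552019
yaw x 6.359570250079587
c [ 0.56445 -0.1629 ] corner line pt at plate x=0 [ 0.55652578 -0.23245003]
top 381 215.1 plate xy (np.float64(-0.0316), np.float64(-0.0724))
top 395.7 216.6 plate xy (np.float64(-0.0313), np.float64(-0.1199))
top 381.3 211 plate xy (np.float64(-0.0222), np.float64(-0.0695))
side 355.3 186.7 plate xy (np.float64(-0.0281), np.float64(-0.0762))
side 353.8 186.7 plate xy (np.float64(-0.0237), np.float64(-0.0732))
top 403.5 207.5 plate xy (np.float64(-0.0011), np.float64(-0.1405))
top 382.3 194.2 plate xy (np.float64(-0.0208), np.float64(-0.038))
top 397 195.5 plate xy (np.float64(-0.0202), np.float64(-0.0759))
```

Call:
{"api": "step_arm", "payload": {
  "motion": [
    [-0.3,0.15,0,-0.0075],
    [-0.7,0.35,0,-0.0075],
    [-1,0.5,0,-0.0075],
    [-1,0.5,0,-0.0075]
  ]
}}

```text
clock: 6.85
eef_pos: [0.5301, 0.0708, 0.0895]
tool_rot: [0.0, 0.748, 0.663, -0.001]
wrist_force: [-0.0, 0.0, -2.5]
grip_width: 0.0238
grip_force: 54.9
```

Call:
{"api": "step_arm", "payload": {
  "motion": [
    [-0.3,0.2,0,0],
    [-0.7,0.4,0,0],
    [-1,0.61,0,0],
    [-1,0.61,0,0]
  ]
}}

```text
clock: 7.35
eef_pos: [0.5798, -0.0347, 0.0898]
tool_rot: [0.0, 0.748, 0.664, -0.001]
wrist_force: [1.3, 0.6, -4.1]
grip_width: 0.0238
grip_force: 54.9
```

Call:
{"api": "step_arm", "payload": {
  "motion": [
    [-0.2,0,0.1,0],
    [-0.35,0,0.2,0],
    [-0.45,0,0.3,0],
    [-0.45,0,0.3,0],
    [-0.45,0,0.3,0]
  ]
}}

```text
clock: 7.98
eef_pos: [0.5739, -0.0751, 0.0609]
tool_rot: [-0.0, 0.746, 0.666, 0.0]
wrist_force: [0.4, 0.7, -2.9]
grip_width: 0.0236
grip_force: 54.9
```

Run:
```python
from h import *
s=env.state();T=tool();print({k:np.round(s[k],3) for k in('clock','eef_pos','wrist_force','wrist_torque','grip_width','grip_force')},np.degrees(np.arctan2(T[0,0],T[1,0])),T[2])
d=T[:3,:3].T@(np.array([.5675,-.141,.0487])-T[:3,3]);print('to go',d.round(4))
a=env.snapshot('side');t=env.snapshot('top')
cv2.imwrite('pics/c4.png',np.hstack([cv2.resize(a[90:250,265:425],(400,400),interpolation=2),cv2.resize(t[150:250,310:410],(400,400),interpolation=2)]))
```

```text
{'clock': np.float64(7.975), 'eef_pos': array([ 0.574, -0.075,  0.061]), 'wrist_force': array([ 0.441,  0.702, -2.872]), 'wrist_torque': array([ 0.118, -0.111,  0.024]), 'grip_width': np.float64(0.024), 'grip_force': np.float64(54.92)} 6.519773433821934 [ 9.47581003e-04  2.83737575e-04 -9.99999511e-01  6.08714323e-02]
to go [-0.0662  0.0011  0.0121]
```

View pics/c4.png

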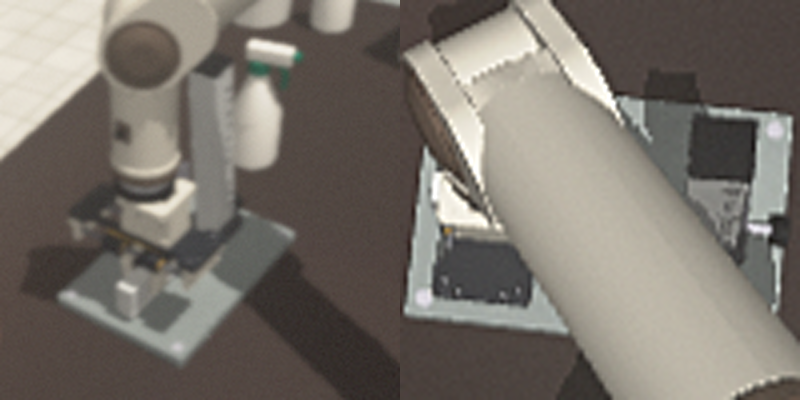

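Run:
```python
from h import *
T=tool();p=T[:3,3]
for z in (.1,.3,.35,.4,.45,.5,.55): print(z,'side',proj('side',[p[0],p[1],z]).round(),'top',proj('top',[p[0],p[1],z]).round())
print('column top',proj('side',[.58,-.25,.306]),proj('top',[.58,-.25,.306]))
print(env.state()['joints'].round(3))
cv2.imwrite('pics/c5.png',np.hstack([cv2.resize(env.snapshot('side')[0:200,240:440],(400,400)),cv2.resize(env.snapshot('top')[120:360,280:480],(400,480))[:400]]))
```

```text
0.1 side [322. 192.] top [333. 196.]
0.3 side [322. 139.] top [334. 181.]
0.35 side [322. 123.] top [335. 177.]
0.4 side [321. 107.] top [335. 172.]
0.45 side [321.  89.] top [336. 167.]
0.5 side [321.  70.] top [337. 161.]
0.55 side [321.  49.] top [337. 154.]
column top [347.02148137 108.99615905] [402.19225576 178.27411837]
[ 0.671  0.733 -0.789  1.847  0.68   0.854 -0.572]
```

View pics/c5.png

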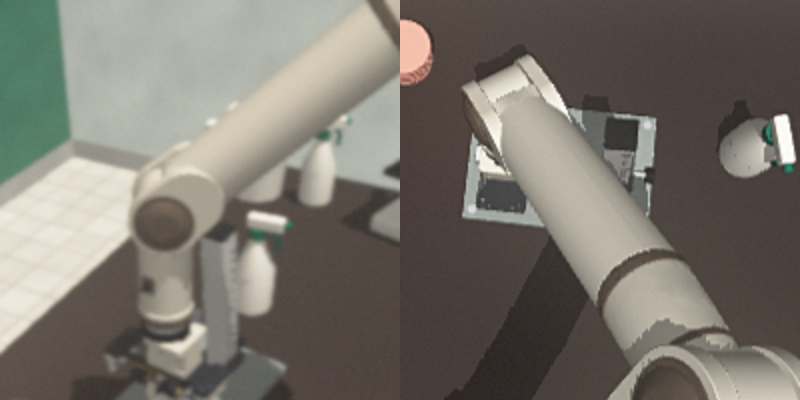

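The wrist knuckle centre is at side pixel (321,111), so z ≈ 0.39–0.42. The forearm rises from there and clears the column top (z 0.306) by a few centimetres. Next: lower to just above the plate, then push in slowly.

Call:
{"api": "step_arm", "payload": {
  "motion": [
    [0,0.01,0.06,0],
    [0,0.01,0.09,0],
    [-0.1,0.01,0.09,0],
    [-0.2,0.01,0.09,0],
    [-0.3,0.01,0.09,0],
    [-0.4,0.01,0.09,0],
    [-0.4,0.01,0.09,0]
  ]
}}

```text
clock: 9.05
eef_pos: [0.57, -0.1177, 0.0517]
tool_rot: [0.0, 0.747, 0.665, -0.0]
wrist_force: [-0.8, 0.5, -4.2]
grip_width: 0.0237
grip_force: 54.9
```

Call:
{"api": "step_arm", "payload": {
  "motion": [
    [-0.05,0,0,0],
    [-0.1,0,0,0],
    [-0.15,0,0,0],
    [-0.19,0,0,0],
    [-0.19,0,0,0],
    [-0.19,0,0,0]
  ]
}}

```text
clock: 9.8
eef_pos: [0.568, -0.135, 0.0517]
tool_rot: [0.0, 0.746, 0.665, -0.0]
wrist_force: [-0.3, 1.4, -2.8]
grip_width: 0.0238
grip_force: 54.9
```

Call:
{"api": "step_arm", "payload": {
  "motion": [
    [-0.02,0,0.02,0],
    [-0.02,0,0.04,0],
    [-0.02,0,0.04,0],
    [-0.02,0,0.04,0]
  ]
}}

```text
clock: 10.3
eef_pos: [0.5679, -0.1368, 0.0487]
tool_rot: [0.0, 0.746, 0.666, -0.0]
wrist_force: [-2.5, 1.4, 6.5]
grip_width: 0.0239
grip_force: 54.9
```

Call:
{"api": "step_arm", "payload": {
  "motion": [
    [-0.02,0,0.01,0],
    [-0.04,0,0.01,0],
    [-0.04,0,0.01,0],
    [-0.04,0,0.01,0]
  ]
}}

```text
clock: 10.8
eef_pos: [0.5681, -0.1371, 0.0487]
tool_rot: [-0.001, 0.746, 0.666, 0.001]
wrist_force: [-4.9, 8.4, 12.8]
grip_width: 0.0239
grip_force: 54.9
```

Call:
{"api": "step_arm", "payload": {
  "motion": [
    [-0.03,0.01,0,0],
    [-0.06,0.01,0,0],
    [-0.06,0.01,0,0],
    [-0.06,0.01,0,0]
  ]
}}

```text
clock: 11.3
eef_pos: [0.5694, -0.1417, 0.0487]
tool_rot: [-0.001, 0.745, 0.667, 0.003]
wrist_force: [-1.2, 11.4, 10.6]
grip_width: 0.0239
grip_force: 55.0
```

Run:
```python
from h import *
s=env.state();T=tool();print({k:np.round(s[k],3) for k in('clock','eef_pos','wrist_force','wrist_torque','grip_width')},np.degrees(np.arctan2(T[0,0],T[1,0])),T[2])
a=env.snapshot('side');t=env.snapshot('top');cv2.imwrite('pics/side2.png',a);cv2.imwrite('pics/top2.png',t)
cv2.imwrite('pics/c6.png',np.hstack([cv2.resize(a[95:205,310:400],(409,500),interpolation=2),cv2.resize(t[165:245,350:410],(375,500),interpolation=2)]))
```

```text
{'clock': np.float64(11.3), 'eef_pos': array([ 0.569, -0.142,  0.049]), 'wrist_force': array([-1.215, 11.374, 10.636]), 'wrist_torque': array([ 1.759,  0.479, -0.226]), 'grip_width': np.float64(0.024)} 6.374622208637645 [ 0.00498796  0.00269392 -0.99998393  0.0487053 ]
```

View pics/c6.png

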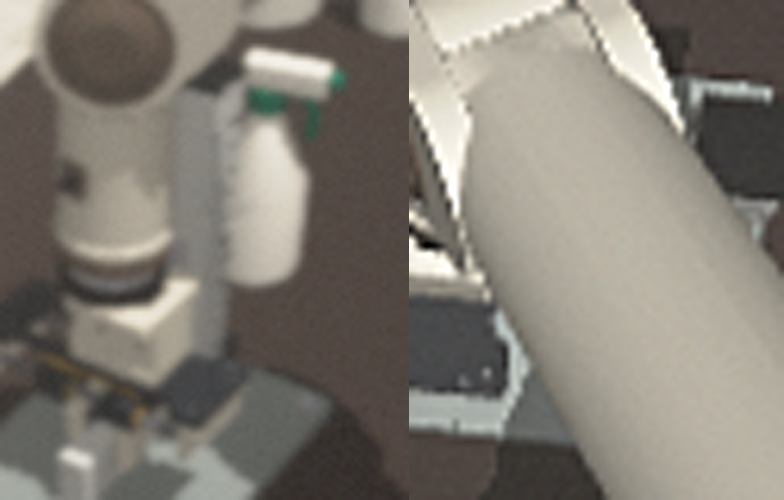

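The column now looks upright (side view). The square slid in about 5 mm by stick-slip, so I push a little more to see whether it has reached the shoe.

Call:
{"api": "step_arm", "payload": {
  "motion": [
    [-0.02,0,0,0],
    [-0.04,0,0,0],
    [-0.04,0,0,0],
    [-0.04,0,0,0],
    [-0.04,0,0,0]
  ]
}}

```text
clock: 12.02
eef_pos: [0.5692, -0.1418, 0.0487]
tool_rot: [-0.002, 0.745, 0.668, 0.004]
wrist_force: [-0.7, 17.6, 10.3]
grip_width: 0.0241
grip_force: 55.0
```

Run:
```python
from h import *
s=env.state();T=tool();print({k:np.round(s[k],4) for k in('clock','eef_pos','wrist_force','wrist_torque')},np.degrees(np.arctan2(T[0,0],T[1,0])),T[:3,2].round(4))
```

```text
{'clock': np.float64(12.025), 'eef_pos': array([ 0.5692, -0.1418,  0.0487]), 'wrist_force': array([-0.7147, 17.5659, 10.3069]), 'wrist_torque': array([ 3.1491,  0.3582, -0.3805])} 6.237169881718786 [ 0.0038  0.0091 -1.    ]
```

It stops at y = -0.1418 while the force rises, so the heel is against the shoe. The tool has tilted 9 mrad, so I ease the push and press down a bit more to lay the foot flat.

Call:
{"api": "step_arm", "payload": {
  "motion": [
    [0.02,0,0.01,0],
    [0.04,0,0.02,0],
    [0.04,0,0.02,0],
    [0.04,0,0.02,0],
    [0.04,0,0.02,0],
    [0.04,0,0.02,0]
  ]
}}

```text
clock: 12.78
eef_pos: [0.5693, -0.1417, 0.0486]
tool_rot: [-0.0, 0.745, 0.667, 0.002]
wrist_force: [-8.9, 10.0, 28.2]
grip_width: 0.024
grip_force: 55.0
```

Run:
```python
from h import *
s=env.state();T=tool();print({k:np.round(s[k],4) for k in('clock','eef_pos','wrist_force','wrist_torque','grip_force')},np.degrees(np.arctan2(T[0,0],T[1,0])),T[:3,2].round(4))
a=env.snapshot('side');cv2.imwrite('pics/side3.png',a)
cv2.imwrite('pics/c7.png',np.hstack([cv2.resize(cv2.imread('pics/side0.png')[95:205,320:400],(400,550),interpolation=2),cv2.resize(a[95:205,320:400],(400,550),interpolation=2)]))
for l in (0,.03,-.03):
  a_=np.radians(6.5);ey=np.array([np.sin(a_),np.cos(a_)]);ex=np.array([np.cos(a_),-np.sin(a_)])
  o=np.array([.5575,-.233])
  # back -x corner and front/back top corners
  def P(x,y,h):
    yy=y*np.cos(l)+h*np.sin(l);zz=h*np.cos(l)-y*np.sin(l);q=o+x*ex+yy*ey;return proj('side',[q[0],q[1],.018+zz]).round(1)
  print(l,P(-.02,-.04,.288),P(-.02,-.04,.1),P(.02,-.04,.288))
```

```text
{'clock': np.float64(12.775), 'eef_pos': array([ 0.5693, -0.1417,  0.0486]), 'wrist_force': array([-8.8697, 10.0278, 28.159 ]), 'wrist_torque': array([ 2.2862,  2.0932, -0.1959]), 'grip_force': np.float64(54.9834)} 6.3843580718197 [ 0.0026  0.0032 -1.    ]
0 [363.5 109.6] [359.7 158.5] [352.5 106. ]
0.03 [362.2 110.4] [359.3 158.7] [351.1 106.8]
-0.03 [364.9 108.8] [360.2 158.4] [353.9 105.3]
```

View pics/c7.png

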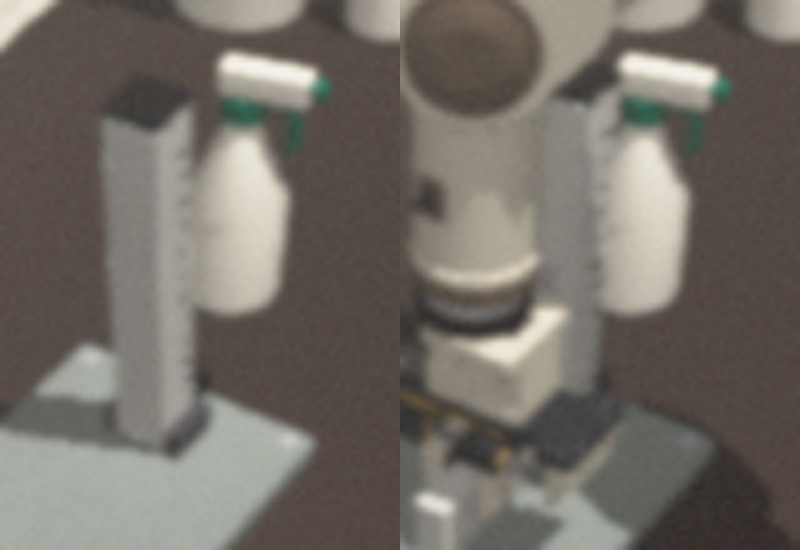

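The column top corner is at about pixel (363,112), which matches the upright prediction. The foot presses at about 28 N and the heel at about 10 N, tilt is about 4 mrad, and the arm is clear of the column. Handing in.

```bash
python3 -c "
from station import env
print(env.hand_in())"
```

```text
the job is handed in; nothing more can be done
None
```

The job is handed in, with no verdict returned: by my readings the square is still gripped at 55 N, its foot pressed on the plate (about 28 N) and its heel against the shoe (about 10 N), and the column looks upright in the side view.

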